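Fish a dropped test cassette out of the gap between two readers

TASK

A test cassette has dropped into the narrow gap between the two joined test readers. Take the rod whose end is bent down, reach in over the cassette with it and draw the cassette out along the table until it lies flat on the open table just in front of the gap, a good centimetre or more clear of it; then put the bent rod down on the table, standing on its handle as it was, and let go. Do not touch the cassette with the gripper or arm, and leave the straight rod alone.

Things in the scene. Friction and masses are not known exactly. Their poses are not given: they have to be found in the camera images.
- hook: Bent rod: grey handle block 70 long x 22 wide x 38 high mm that stands on the table, with a 6 mm dark steel rod leaving its front end level (underside 27 mm up) and bent straight down at its end into a flat foot (22 wide, 5 thick, 2 to 18 mm up). 90 g. Origin: centre of the handle's underside; x along the rod to the foot (185 mm away), y across the handle, z up. Starts pointing about to -y.
- hook_tip (a point): Middle of the lower edge of the bent rod's foot, 185 mm ahead of the handle's centre and 2 mm above the handle's underside; axes as the hook's.
- straight_rod: Rod with the same handle and length but a straight end without a bend; a bystander to be left where it is. It and the bent rod trade places. Origin and axes as for the hook.
- cassette: The white test cassette (72 x 24 mm, 8 to 9 high, 20 g) lying flat on the table inside the gap, roughly along it, its middle 62 to 80 mm behind the mouth. Others like it lie out on the table and are bystanders. Origin: centre of its underside; x its long axis, z up.
- gap_mouth (a point): Middle of the gap's open front end, at table height, between the front faces of the two joined grey readers. x points level into the gap along its middle, y across, z up. The gap is 46 mm wide, 149 deep to a low closing panel, open above; its floor is the table. Each reader is 160 deep, 70 wide, 85 high mm; they do not move. The mouth faces about to +y (left).

How it is judged:
At the end, for the whole second after the job is handed in: The cassette lies flat on the table (within 10 degrees) in front of the gap, its middle 45 to 250 mm out from the mouth and within 120 mm of the gap's middle line to either side; the bent rod stands on its handle on the table, upright within 10 degrees; both are at rest (x of cassette in the frame of gap_mouth between -0.25 and -0.045 m and y of cassette in the frame of gap_mouth between -0.12 and 0.12 m and height (world z) of cassette between -0.01 and 0.008 m and angle between each of cassette, hook's own z axis and vertical below 0.17 rad and height (world z) of hook between -0.01 and 0.012 m and linear speed of each of cassette, hook below 0.02 m/s); the robot touches nothing.
It fails at once if the gripper or arm touches the cassette (contact force between any of the fingers, the arm and cassette above 0.5 N).
It fails at once if the straight rod is moved by more than 30 mm (distance of straight_rod from where it was at the start of the episode above 0.03 m).
It also fails if it takes over 45 s, if anything falls off the work surface, if the arm or the gripper's body presses on something with over 40 N, if the wrist force passes 120 N, or if a joint passes its speed limit or range.

ROBOT

A 7-joint arm with a two-finger parallel gripper is mounted at the origin on a cart in front of the work surface, level with it; the furniture and walls round the work are solid. World frame = base frame: x ahead of the robot, y to its left, z up, the work surface at z = 0. Lengths are in m, angles in rad, forces in N, time in s.
With the tool pointing down it reaches from about 0.425 to 0.95 m from the base axis. Payload 16.7 kg.
Tool frame: the origin (TCP) lies at the very end of the fingers, on their centre line; the grasp point (between the pads) lies 19 mm behind it; z points along the fingers, y is the direction in which the jaws open and shut (so a half turn about z gives the same grasp; the last joint's range is limited). The gripper opens to 94 mm and grips with 3 to 60 N. Pads are 16 mm wide; open, the fingers measure 119 mm over their backs; the gripper's body (75 mm by 177 mm) begins 78 mm behind the grasp point.
Start: joints at [1.163, 0.426, 0.074, 1.606, -0.034, 1.111, -0.067], TCP at [0.173, -0.652, 0.205] pointing down, gripper open.
Joint ranges: [-2.85, 2.85], [-0.5, 2.14], [-1.23, 1.37], [0.21, 2.46], [-1.02, 4.16], [0.16, 2.05], [-2.73, 2.73]. Speed limits (rad/s): [1.89, 1.89, 2.39, 2.39, 3.01, 3.01, 3.01].

INTERFACE

Orientations are given as a unit quaternion [w, x, y, z].
In Python, from station import env gives the robot as it stands.
- The arm moves only by the tool send_rows, never from a script. Its arguments are lists of equal length, an entry for each row: "dr": the turn, a rotation vector about the tool's x, y, z in degrees, a list of three; "slide": the shift along the tool's x, y, z in cm, a list of three; "gripper": the closure in counts, from 0 (fully open) to 255 (shut). In form: {"dr": [[ax, ay, az], ...], "slide": [[dx, dy, dz], ...], "gripper": [gripper, ...]}. A call has 1 to 20 rows; each row shifts and turns the commanded pose from where the row before left it, along the tool's axes as they then stand; what a row does not reach is not made up. A row lasts 1/10 s, in which the tool goes at most 50 mm and 8.59 degrees, less where a joint would pass 70% of its speed; a pose out of reach is approached as far as the arm can. A call with a gripper value outside its range is refused whole. The fingers move at their own pace and stop on an object; "squeeze" is the grip in N (left out, the last holds). Time passes only in rows, so rows that do not move let the fingers close. It gives the time, the measured TCP pose, the force and the opening at its end, in the units of the state.
- env.sense(): the state, without advancing time (a new reading comes with each control period).
- env.camera(name): name is "side" or "top" or "wrist"; returns the picture (420x560x3 uint8, red, green, blue); there is no depth.
- env.camera_model(name): a dict with "vertical_fov" (degrees; the focal length in pixels is half the picture's height over the tangent of half this angle, whatever the lens; pixels are square), "cx", "cy" (the principal point, pixels), "rvec" (rotation vector, rad) and "tvec" (3), from world to camera coordinates, as OpenCV has them; the wrist camera has in their place "hand_eye" (4x4, takes a point from camera to tool coordinates, whose origin is the TCP and whose axes are the flange's). Camera axes: x right, y down, z forward; pixel columns grow to the right and rows downward; lengths in m; the calibration is good to about 2 mm. A picture is of the moment at which its call begins: read the wrist's pose just before it. camera_model takes no time and is no camera call.
- env.job_done(): hands the job in, once; it reports no verdict.
The state is a dict: "t": time; "qpos": joint angles; "qvel": joint speeds; "effort": joint torques, N m; "tcp_pos": TCP position; "eef_rot": TCP orientation; "force": force on the tool from outside, world axes, zero at the start; "wrist_torque": the same for the moment, N m; "opening": finger opening in m.
Only numpy, scipy, OpenCV 4.12 (cv2) and the standard library are available. Lean on these libraries where they do the work, as an engineer would, in place of code of your own. Each camera call takes 0.05 s, during which the arm holds its last target.

## Working session

There is one attempt and no reset: what is moved stays moved. The work goes in short steps, Python scripts to look and compute and a tool call to move; the robot and the scene stay as the last step left them, time stands still between calls to the robot, and variables do not carry over. Pictures are saved under pics/ and viewed, and the job is handed in when it is done.

Besides the shell and the picture viewer there is one more tool, called after "Request:" as a command line: name --argument value ..., lists and objects as JSON in quotes. send_rows: Moves the arm, as the interface text tells. Its arguments: {"type":"object","properties":{"dr":{"type":"array","items":{"type":"array","items":{"type":"number"}}},"slide":{"type":"array","items":{"type":"array","items":{"type":"number"}}},"gripper":{"type":"array","items":{"type":"number"}},"squeeze":{"type":"number"}},"required":["dr","slide","gripper"]}

```bash
mkdir -p pics; ls
python3 - <<'E'
from station import env
import cv2
s=env.sense();print(s)
for n in["top","side","wrist"]:
    print(n,env.camera_model(n))
    cv2.imwrite(f"pics/{n}0.png",env.camera(n)[:,:,::-1])
E
```

```text
pics
{'t': 0.0, 'qpos': array([ 1.16250241,  0.42670379,  0.07383759,  1.60660538, -0.03411074,
        1.11081085, -0.06711134]), 'qvel': array([ 0.00189092, -0.00088215, -0.00056399, -0.00036225,  0.00150749,
        0.00094563, -0.00033414]), 'effort': array([-1.21865734e-03, -9.35844254e+01,  3.66573885e+00, -4.54204595e+01,
       -4.90610150e-02,  1.99049333e-02,  7.26609642e-05]), 'tcp_pos': array([ 0.17261058, -0.65209924,  0.20479476]), 'eef_rot': array([-6.22858706e-04,  9.91641986e-01,  1.29018481e-01, -1.19648577e-04]), 'force': array([ 0.39700524, -0.23785469, -0.07456362]), 'wrist_torque': array([ 0.01032063, -0.00642384,  0.00441182]), 'opening': 0.09363586069462575}
top {'vertical_fov': 57.90669940472939, 'cx': 278.58661163051704, 'cy': 206.92392849506723, 'rvec': array([ 2.0409459 , -2.19685332,  0.22528039]), 'tvec': array([-0.18286548,  0.59058103,  0.75911767])}
side {'vertical_fov': 54.19420266197515, 'cx': 276.775473150615, 'cy': 215.49090290399877, 'rvec': array([ 0.08707745, -2.78082476,  1.42711078]), 'tvec': array([0.5625665 , 0.1918931 , 0.67555297])}
wrist {'vertical_fov': 60.357775443654575, 'cx': 279.6122294401691, 'cy': 209.15561259789524, 'hand_eye': array([[-1.83460074e-03, -9.65226934e-01, -2.61406963e-01,
         7.51529425e-02],
       [ 9.99998037e-01, -1.96655440e-03,  2.43199874e-04,
         9.68241871e-04],
       [-7.48814083e-04, -2.61406004e-01,  9.65228647e-01,
        -1.79247658e-01],
       [ 0.00000000e+00,  0.00000000e+00,  0.00000000e+00,
         1.00000000e+00]])}
```

View pics/top0.png

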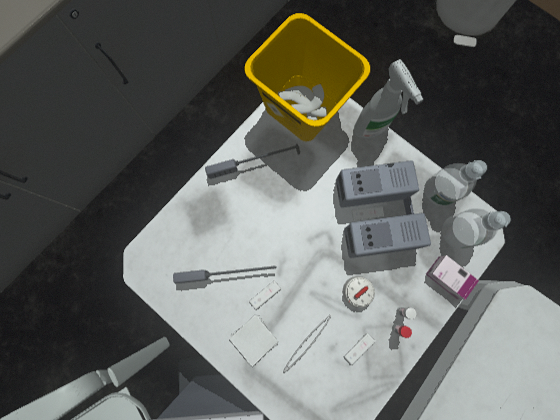

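View pics/side0.png

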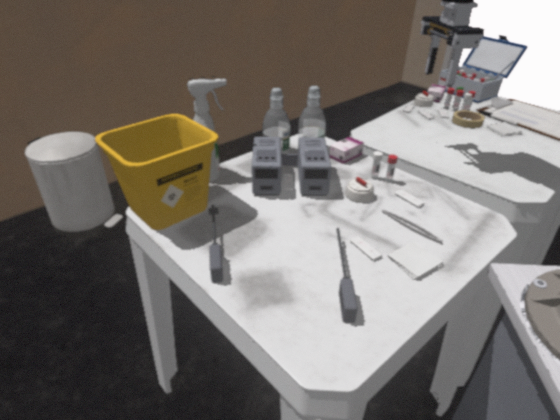

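View pics/wrist0.png

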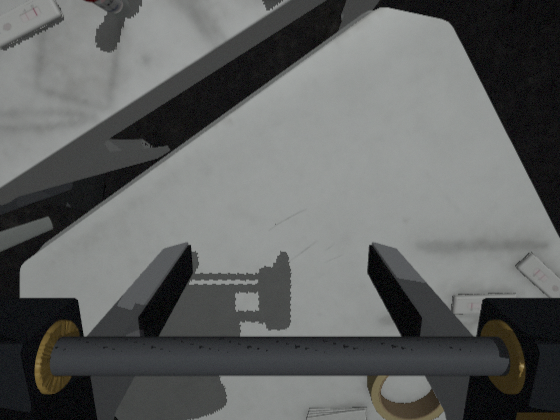

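The top view shows the two readers around (375,183) and (388,234) with the gap between them. The bent rod has its handle at (222,170) and its foot at (298,150), near the yellow bin. The straight rod is at (192,278). The side view confirms that the rod by the bin is the bent one.

```bash
cat > h.py <<'E'
import numpy as np, cv2
from station import env
def cam(n):
    m=env.camera_model(n); f=210/np.tan(np.radians(m["vertical_fov"])/2)
    K=np.array([[f,0,m["cx"]],[0,f,m["cy"]],[0,0,1]]); return m,K
def ray(n,uv):
    m,K=cam(n); R=cv2.Rodrigues(m["rvec"])[0]; d=R.T@np.linalg.inv(K)@np.array([uv[0],uv[1],1.]); return -R.T@m["tvec"],d
def plane(n,uv,z):
    o,d=ray(n,uv); return o+d*(z-o[2])/d[2]
def proj(n,P):
    m,K=cam(n); return cv2.projectPoints(np.float64(P).reshape(-1,1,3),m["rvec"],m["tvec"],K,None)[0].reshape(-1,2)
E
python3 - <<'E'
from h import *
np.set_printoptions(precision=4,suppress=True)
print("cams",ray("top",(0,0))[0],ray("side",(0,0))[0])
im=cv2.imread("pics/top0.png")
cv2.imwrite("pics/c1.png",cv2.resize(im[130:290,320:450],None,fx=4.5,fy=3.75*1.2/1.2,interpolation=cv2.INTER_CUBIC) if 0 else cv2.resize(im[140:280,320:460],None,fx=4.2,fy=4.2,interpolation=cv2.INTER_CUBIC))
cv2.imwrite("pics/c2.png",cv2.resize(im[130:200,195:315],None,fx=6,fy=6,interpolation=cv2.INTER_CUBIC))
im=cv2.imread("pics/side0.png")
cv2.imwrite("pics/c3.png",cv2.resize(im[120:300,180:380],None,fx=3.3,fy=3.3,interpolation=cv2.INTER_CUBIC))
E
```

```text
cams [ 0.4124 -0.2111  0.8625] [0.5438 0.4681 0.543 ]
```

View pics/c1.png

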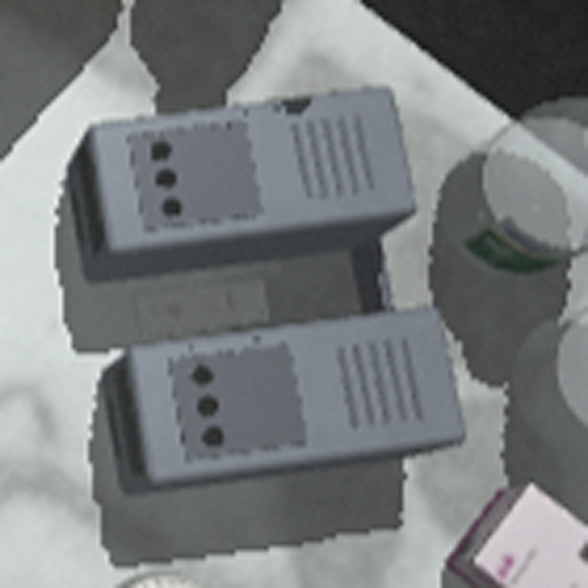

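View pics/c2.png

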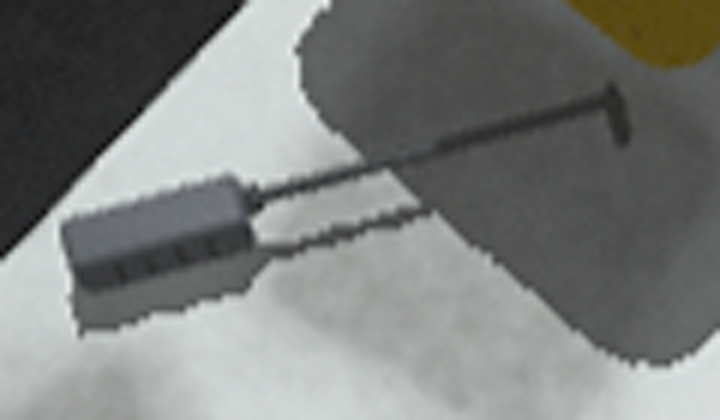

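View pics/c3.png

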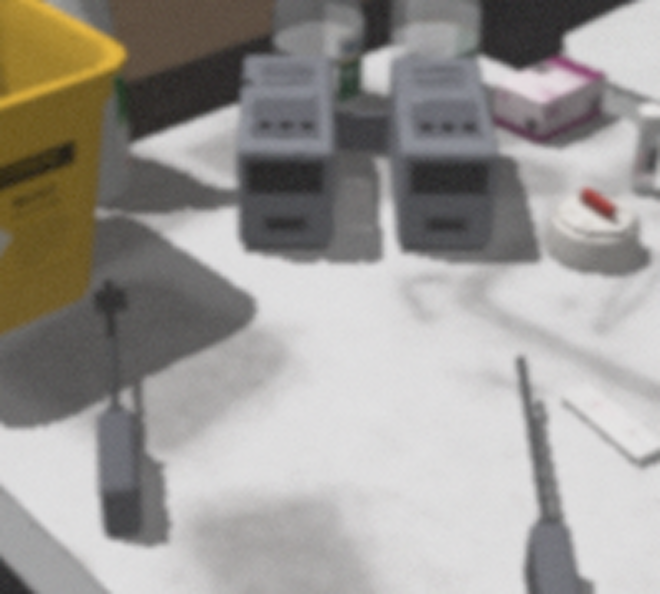

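Run:
```python
from h import *
np.set_printoptions(precision=4,suppress=True)
c1=lambda p:(320+(p[0]+.5)/4.2-.5,140+(p[1]+.5)/4.2-.5)
c2=lambda p:(195+(p[0]+.5)/6-.5,130+(p[1]+.5)/6-.5)
c3=lambda p:(180+(p[0]+.5)/3.3-.5,120+(p[1]+.5)/3.3-.5)
for n,p in dict(farFL=(100,125),farFR=(107,250),farBR=(413,213),farBL=(390,88),nFL=(130,348),nBL=(440,308),nBR=(465,440),nFR=(155,480)).items(): print(n,plane("top",c1(p),.085))
for n,p in dict(inbotF=(88,282),inbotB=(352,248)).items(): print(n,plane("top",c1(p),.0))
for n,p in dict(c0=(136,286),c1=(268,272),c2=(268,319),c3=(136,335)).items(): print("cas",n,plane("top",c1(p),.008))
for n,p in dict(bl=(62,222),tl=(232,178),tr=(250,225),br=(80,268)).items(): print("handle",n,plane("top",c2(p),.038))
print("rod",plane("top",c2((262,195)),.03),plane("top",c2((610,97)),.03), "footend",plane("top",c2((625,145)),.002))
print("sideview reader bottoms",[plane("side",c3(p),0) for p in [(242,245),(332,248),(398,249),(492,249)]])
print("side foot",plane("side",c3((110,313)),.002),"handle",[plane("side",c3(p),.038) for p in [(100,408),(136,408),(100,490),(138,487)]])
im=cv2.imread("pics/top0.png")
# straight
cv2.imwrite("pics/c4.png",cv2.resize(im[250:310,165:285],None,fx=6,fy=6,interpolation=cv2.INTER_CUBIC))
```

```text
farFL [ 0.6419 -0.3694  0.085 ]
farFR [ 0.5769 -0.3659  0.085 ]
farBR [ 0.5846 -0.5215  0.085 ]
farBL [ 0.6507 -0.5194  0.085 ]
nFL [ 0.5267 -0.3718  0.085 ]
nBL [ 0.5354 -0.5277  0.085 ]
nBR [ 0.4695 -0.5301  0.085 ]
nFR [ 0.4613 -0.3767  0.085 ]
inbotF [ 0.5776 -0.3703  0.    ]
inbotB [ 0.586  -0.5187  0.    ]
cas c0 [ 0.5719 -0.3948  0.008 ]
cas c1 [ 0.5744 -0.4679  0.008 ]
cas c2 [ 0.5484 -0.4646  0.008 ]
cas c3 [ 0.5449 -0.3918  0.008 ]
handle bl [ 0.6852 -0.0667  0.038 ]
handle tl [ 0.6979 -0.1315  0.038 ]
handle tr [ 0.6789 -0.1373  0.038 ]
handle br [ 0.6667 -0.0728  0.038 ]
rod [ 0.6931 -0.1418  0.03  ] [ 0.7228 -0.2778  0.03  ] footend [ 0.7128 -0.2843  0.002 ]
sideview reader bottoms [array([ 0.6428, -0.3732,  0.    ]), array([ 0.5761, -0.3742,  0.    ]), array([ 0.5273, -0.3765,  0.    ]), array([ 0.4578, -0.3817,  0.    ])]
side foot [ 0.7236 -0.2776  0.002 ] handle [array([ 0.7001, -0.1335,  0.038 ]), array([ 0.6792, -0.1349,  0.038 ]), array([ 0.6871, -0.0648,  0.038 ]), array([ 0.667 , -0.0685,  0.038 ])]
```

View pics/c4.png

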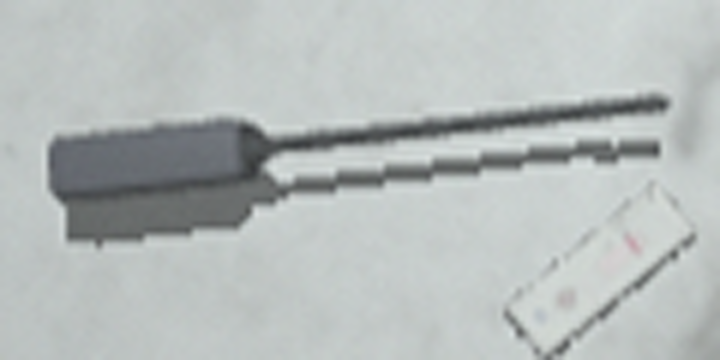

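Run:
```python
from h import *
np.set_printoptions(precision=3,suppress=True)
# bin rim corners by two views (near closest points of rays)
def tri(a,b):
    o1,d1=ray("top",a);o2,d2=ray("side",b);d1/=np.linalg.norm(d1);d2/=np.linalg.norm(d2)
    t=np.linalg.lstsq(np.c_[d1,-d2],o2-o1,rcond=None)[0];p=o1+t[0]*d1;q=o2+t[1]*d2;return (p+q)/2,np.linalg.norm(p-q)
# top: left corner(246,70), bottom corner(315,125); side: front-right rim corner(217,135), front-left (122,160)
print(tri((316,124),(217,136)),tri((246,72),(122,162)))
print("bin base", plane("side",(208,182),0),plane("side",(148,221),0))
c4=lambda p:(165+(p[0]+.5)/6-.5,250+(p[1]+.5)/6-.5)
print("straight handle",[plane("top",c4(p),.038) for p in [(48,138),(240,122),(243,180),(58,198)]],"tip",plane("top",c4((666,102)),.03))
print("bystander cas",[plane("top",c4(p),.008) for p in [(655,182),(697,235),(505,310)]])
print("dial",plane("top",(358,293),.03),"bottle",plane("top",(480,168),.15), plane("side",(277,92),.15))
```

```text
(array([ 0.707, -0.307,  0.181]), np.float64(0.0010634285427328764)) (array([ 0.845, -0.177,  0.177]), np.float64(0.027338822313228595))
bin base [ 0.763 -0.42   0.   ] [ 0.863 -0.245  0.   ]
straight handle [array([0.454, 0.011, 0.038]), array([ 0.454, -0.058,  0.038]), array([ 0.434, -0.058,  0.038]), array([0.432, 0.007, 0.038])] tip [ 0.45 -0.21  0.03]
bystander cas [array([ 0.423, -0.204,  0.008]), array([ 0.402, -0.218,  0.008]), array([ 0.381, -0.146,  0.008])]
dial [ 0.382 -0.382  0.03 ] bottle [ 0.606 -0.624  0.15 ] [ 0.603 -0.676  0.15 ]
```

Request:
send_rows --dr '[[0,0,0],[0,0,0],[0,0,0],[0,0,0],[0,0,0],[0,0,0],[0,0,0],[0,0,0],[0,0,0],[0,0,0],[0,0,0],[0,0,0],[0,0,0],[0,0,0],[0,0,0],[0,0,0],[0,0,0],[0,0,0],[0,0,0],[0,0,0]]' --slide '[[0,0,-2.5],[1,-0.6,-2],[3.4,-2.2,0],[3.4,-2.2,0],[3.4,-2.2,0],[3.4,-2.2,0],[3.4,-2.2,0],[3.4,-2.2,0],[3.4,-2.2,0],[3.4,-2.2,0],[3.4,-2.2,0],[3.4,-2.2,0],[3.4,-2.2,0],[3.4,-2.2,0],[3.4,-2.2,0],[3.4,-2.2,0],[3.4,-2.2,0],[3.4,-2.2,0],[3.4,-2.2,0],[3.4,-2.2,0]]' --gripper '[0,0,0,0,0,0,0,0,0,0,0,0,0,0,0,0,0,0,0,0]' --squeeze 30

```text
t: 2.15
tcp_pos: [0.6719, -0.1035, 0.2502]
eef_rot: [-0.0, 0.992, 0.129, -0.0]
force: [0.4, -0.5, 0.9]
opening: 0.0938
```

Request:
send_rows --dr '[[0,0,-7.5],[0,0,-7.5],[0,0,-7.5],[0,0,-7.5],[0,0,-7.5],[0,0,-7.5],[0,0,-7.5],[0,0,-7.5],[0,0,-7.5],[0,0,-7.5],[0,0,-7.5],[0,0,-4.5],[0,0,0]]' --slide '[[0,0,0],[0,0,0],[0,0,0],[0,0,0],[0,0,0],[0,0,0],[0,0,0],[0,0,0],[0,0,0],[0,0,0],[0,0,0],[0,0,0],[0,0,0]]' --gripper '[0,0,0,0,0,0,0,0,0,0,0,0,0]'

```text
t: 3.45
tcp_pos: [0.671, -0.1049, 0.2502]
eef_rot: [-0.0, 0.63, 0.777, -0.0]
force: [0.0, 0.3, -0.5]
opening: 0.094
```

```bash
cat >> h.py <<'E'
from scipy.spatial.transform import Rotation as Rn
def wpose():
    s=env.sense(); w,x,y,z=s["eef_rot"]; return s["tcp_pos"],Rn.from_quat([x,y,z,w]).as_matrix()
def wplane(uv,z,p,R):
    m=env.camera_model("wrist"); f=210/np.tan(np.radians(m["vertical_fov"])/2)
    H=m["hand_eye"]; d=R@H[:3,:3]@np.array([(uv[0]-m["cx"])/f,(uv[1]-m["cy"])/f,1]); o=p+R@H[:3,3]
    return o+d*(z-o[2])/d[2]
E
python3 - <<'E'
from h import *
p,R=wpose(); im=env.camera("wrist")[:,:,::-1]; cv2.imwrite("pics/w1.png",im); np.savez("w1.npz",p=p,R=R); print(p,R)
E
```

```text
[ 0.6710099  -0.10490083  0.2501723 ] [[-2.06101583e-01  9.78530477e-01 -4.93096169e-04]
 [ 9.78530520e-01  2.06101745e-01  3.03552153e-04]
 [ 3.98663014e-04 -4.19947072e-04 -9.99999832e-01]]
```

View pics/w1.png

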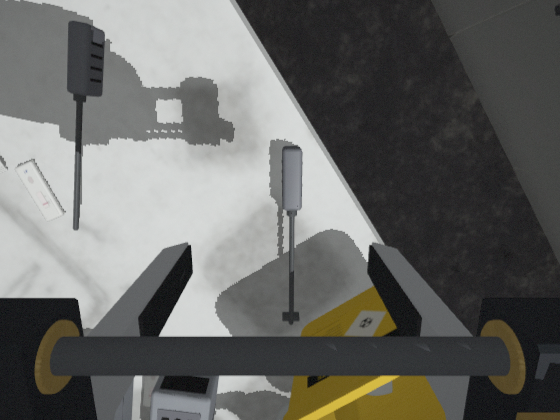

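Run:
```python
from h import *
d=np.load("w1.npz");p,R=d["p"],d["R"];np.set_printoptions(precision=4,suppress=True)
im=cv2.imread("pics/w1.png")
cv2.imwrite("pics/w1c.png",cv2.resize(im[130:340,230:350],None,fx=2.8,fy=2.8,interpolation=cv2.INTER_CUBIC))
hs=[wplane(q,.038,p,R) for q in [(283,147),(301,147),(301,210),(283,210)]]
print(np.array(hs),np.mean(hs,0)); 
a=wplane((291.5,214),.03,p,R);b=wplane((291,312),.03,p,R);print(a,b,np.degrees(np.arctan2((b-a)[0],-(b-a)[1])))
c=np.mean(hs,0);print("tool offs cm",100*(R.T@(c-p)))
```

```text
[[ 0.6658 -0.0673  0.038 ]
 [ 0.6847 -0.0633  0.038 ]
 [ 0.7001 -0.1317  0.038 ]
 [ 0.6803 -0.1359  0.038 ]] [ 0.6828 -0.0996  0.038 ]
[ 0.6914 -0.1406  0.03  ] [ 0.7177 -0.2644  0.03  ] 12.000223826095914
tool offs cm [ 0.273   1.2685 21.2168]
```

View pics/w1c.png

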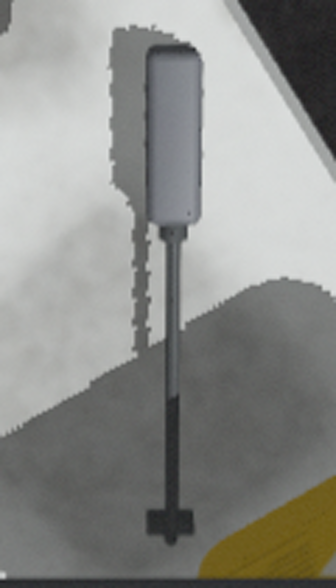

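The wrist view shows the bent rod centred at (292,178), with its foot at (291,316). Its direction of 12.0° already matches the tool, and all three views agree on the handle at (0.683, -0.100).

Request:
send_rows --dr '[[0,0,0],[0,0,0],[0,0,0],[0,0,0],[0,0,0],[0,0,0],[0,0,0],[0,0,0],[0,0,0],[0,0,0],[0,0,0],[0,0,0]]' --slide '[[0.25,1.25,0],[0,0,3],[0,0,3],[0,0,3],[0,0,3],[0,0,3],[0,0,3],[0,0,3],[0,0,1.5],[0,0,1],[0,0,0.5],[0,0,0]]' --gripper '[0,0,0,0,0,0,0,0,0,0,0,0]'

```text
t: 4.7
tcp_pos: [0.6833, -0.0996, 0.0108]
eef_rot: [0.0, 0.631, 0.776, 0.0]
force: [-0.6, 0.2, 1.0]
opening: 0.0943
```

Request:
send_rows --dr '[[0,0,0],[0,0,0],[0,0,0],[0,0,0],[0,0,0],[0,0,0],[0,0,0],[0,0,0],[0,0,0],[0,0,0]]' --slide '[[0,0,0],[0,0,0],[0,0,0],[0,0,0],[0,0,0],[0,0,0],[0,0,0],[0,0,0],[0,0,0],[0,0,0]]' --gripper '[100,150,220,255,255,255,255,255,255,255]' --squeeze 30

```text
t: 5.7
tcp_pos: [0.6829, -0.0997, 0.0105]
eef_rot: [-0.0, 0.631, 0.776, 0.0]
force: [-0.8, 0.0, -0.7]
opening: 0.0219
```

Request:
send_rows --dr '[[0,0,0],[0,0,0],[0,0,0],[0,0,3],[0,0,3],[0,0,2.9],[0,0,0],[0,0,0],[0,0,0],[0,0,0],[0,0,0],[0,0,0],[0,0,0],[0,0,0],[0,0,0]]' --slide '[[0,0,-1],[0,0,-1],[0,0,-1],[0,0,0],[0,0,0],[0,0,0],[0,-2,0],[0,-2,0],[-0.6,-2,0],[-0.7,-2,0],[-0.7,-2,0],[-0.7,-2,0],[-0.8,-1.5,0],[-0.8,-0.7,0],[0,0,0]]' --gripper '[255,255,255,255,255,255,255,255,255,255,255,255,255,255,255]'

```text
t: 7.2
tcp_pos: [0.543, -0.1515, 0.0409]
eef_rot: [0.0, 0.689, 0.724, -0.0]
force: [0.2, 0.4, -1.8]
opening: 0.0218
```

Run:
```python
from h import *
print(wpose())
for n in["top","side"]:
    im=env.camera(n)[:,:,::-1];cv2.imwrite(f"pics/{n}2.png",im)
    c=im[130:270,300:440] if n=="top" else im[100:280,200:380]
    cv2.imwrite(f"pics/{n}2c.png",cv2.resize(c,None,fx=4 if n=="top" else 3.3,fy=4 if n=="top" else 3.3,interpolation=cv2.INTER_CUBIC))
```

```text
(array([ 0.54298715, -0.15154763,  0.04094289]), array([[-4.92333010e-02,  9.98787250e-01,  3.32567958e-04],
       [ 9.98787006e-01,  4.92335416e-02, -7.58681764e-04],
       [-7.74135171e-04,  2.94812148e-04, -9.99999657e-01]]))
```

View pics/top2.png

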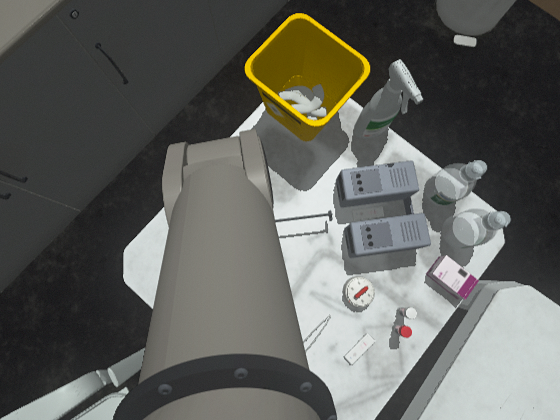

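View pics/side2.png

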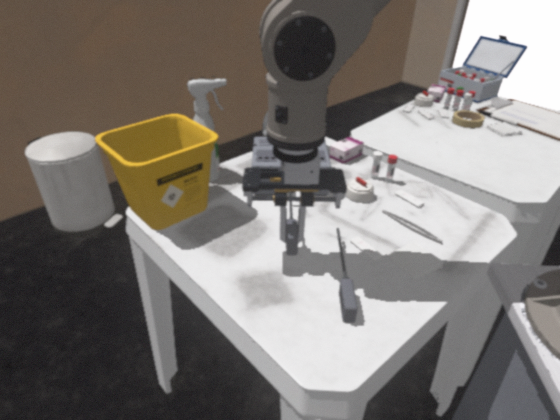

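Run:
```python
from h import *
p,R=wpose();t=p-R[:,0]*.185;t[2]=.032
print(t,proj("top",[t,[t[0],t[1],.057]]))
```

```text
[ 0.55350408 -0.33468074  0.032     ] [[328.12394082 215.61575675]
 [329.64207528 213.55965798]]
```

View pics/top2c.png

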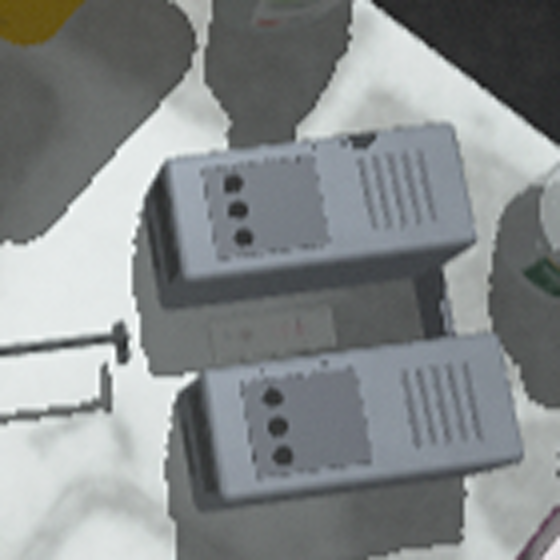

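Request:
send_rows --dr '[[0,0,0],[0,0,0],[0,0,0],[0,0,0],[0,0,0],[0,0,0],[0,0,0],[0,0,0],[0,0,0],[0,0,0],[0,0,0]]' --slide '[[-1,0,0],[-1.5,0,0],[-1.5,0,0],[-1.5,0,0],[-1.5,0,0],[-1.5,0,0],[-1.5,0,0],[-1.5,0,0],[-1.5,0,0],[-1.8,0,0],[0,0,0]]' --gripper '[255,255,255,255,255,255,255,255,255,255,255]'

```text
t: 8.4
tcp_pos: [0.5504, -0.3012, 0.0404]
eef_rot: [0.0, 0.69, 0.724, -0.0]
force: [0.0, 0.3, -0.3]
opening: 0.0217
```

Run:
```python
from h import *
p,R=wpose();t=p-R[:,0]*.187;t[2]=.032
print(t,proj("top",[t]))
im=env.camera("top")[:,:,::-1]
cv2.imwrite("pics/top3c.png",cv2.resize(im[130:270,300:440],None,fx=4,fy=4,interpolation=cv2.INTER_CUBIC))
```

```text
[ 0.55943678 -0.48794717  0.032     ] [[396.11783433 208.06347787]]
```

View pics/top3c.png

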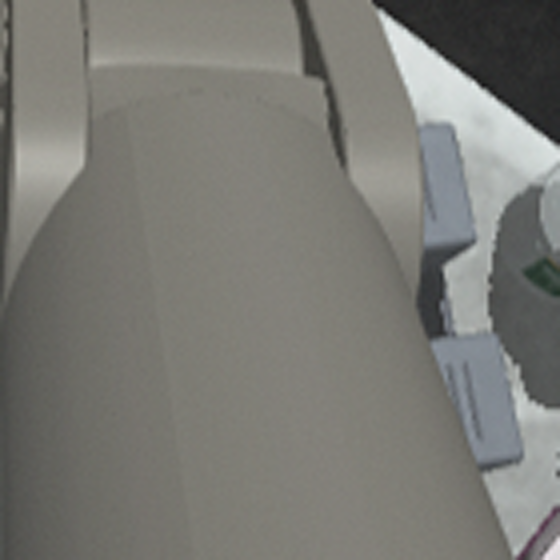

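The arm hides the gap from the top camera (in the crop, only the readers' far ends show, at about (440,200)). The computed tip at y = -0.488 is about 2 cm behind the cassette's end, so I'm lowering now.

Request:
send_rows --dr '[[0,0,0],[0,0,0],[0,0,0],[0,0,0],[0,0,0]]' --slide '[[0,0,0.8],[0,0,0.8],[0,0,0.8],[0,0,0.5],[0,0,0]]' --gripper '[255,255,255,255,255]'

```text
t: 8.95
tcp_pos: [0.5506, -0.2972, 0.0107]
eef_rot: [-0.0, 0.689, 0.725, -0.0]
force: [0.1, -0.1, -1.0]
opening: 0.0222
```

Request:
send_rows --dr '[[0,0,0],[0,0,0],[0,0,0],[0,0,0],[0,0,0],[0,0,0],[0,0,0],[0,0,0],[0,0,0],[0,0,0]]' --slide '[[0.3,0,-0.1],[0.5,0,0],[0.6,0,0],[0.6,0,0],[0.6,0,0],[0.6,0,0],[0.6,0,0],[0.6,0,0],[0.6,0,0],[0,0,0]]' --gripper '[255,255,255,255,255,255,255,255,255,255]'

```text
t: 9.95
tcp_pos: [0.5483, -0.2467, 0.0125]
eef_rot: [-0.0, 0.688, 0.725, 0.0]
force: [-0.3, 0.1, -0.5]
opening: 0.0217
```

Run:
```python
from h import *
print(wpose()[0])
im=env.camera("top")[:,:,::-1]
a=cv2.resize(im[130:270,300:440],None,fx=4,fy=4,interpolation=cv2.INTER_CUBIC)[:500,:390]
im=env.camera("side")[:,:,::-1]
b=cv2.resize(im[100:260,220:350],None,fx=3,fy=3,interpolation=cv2.INTER_CUBIC)
o=np.zeros((500,790,3),np.uint8);o[:a.shape[0],:a.shape[1]]=a;o[:b.shape[0],400:400+b.shape[1]]=b
cv2.imwrite("pics/m4.png",o)
```

```text
[ 0.54833653 -0.24668783  0.01254907]
```

View pics/m4.png

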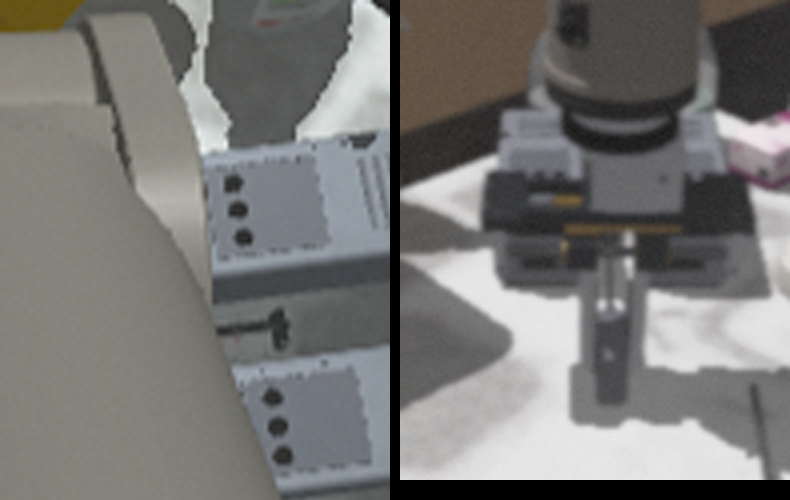

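The foot shows at crop (280,330), inside where the cassette's far end used to be (332), and the table behind it is clear. So the cassette is moving with the foot, and I'll keep pulling.

Request:
send_rows --dr '[[0,0,0],[0,0,0],[0,0,0],[0,0,0],[0,0,0],[0,0,0],[0,0,0],[0,0,0],[0,0,0],[0,0,0],[0,0,0],[0,0,0],[0,0,0],[0,0,0],[0,0,0],[0,0,0],[0,0,0],[0,0,0],[0,0,0],[0,0,0]]' --slide '[[0.3,0,0],[0.6,0,0],[0.6,0,0],[0.6,0,0],[0.6,0,0],[0.6,0,0],[0.6,0,0],[0.6,0,0],[0.6,0,0],[0.6,0,0],[0.6,0,0],[0.6,0,0],[0.6,0,0],[0.6,0,0],[0.6,0,0],[0.6,0,0],[0.6,0,0],[0.6,0,0],[0.6,0,0],[0.3,0,0]]' --gripper '[255,255,255,255,255,255,255,255,255,255,255,255,255,255,255,255,255,255,255,255]'

```text
t: 12.05
tcp_pos: [0.5425, -0.1331, 0.0125]
eef_rot: [-0.0, 0.689, 0.725, 0.0]
force: [0.3, 0.1, -0.8]
opening: 0.0218
```

Run:
```python
from h import *
print(wpose()[0])
im=env.camera("top")[:,:,::-1]
a=cv2.resize(im[150:290,240:400],None,fx=3.5,fy=3.5,interpolation=cv2.INTER_CUBIC)
cv2.imwrite("pics/m5.png",a)
```

```text
[ 0.54245235 -0.1331434   0.01251912]
```

View pics/m5.png

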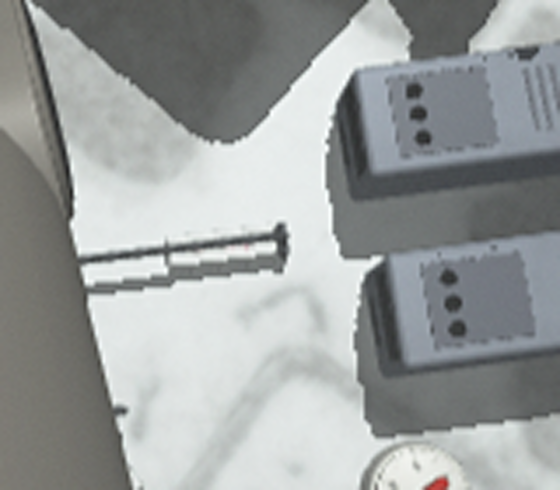

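The cassette now lies out on the open table under the rod, at crop x 167–280, ahead of the foot at (282,245). I'll ease the foot off, lower and release.

Request:
send_rows --dr '[[0,0,0],[0,0,0],[0,0,0],[0,0,0]]' --slide '[[-0.3,0,0],[0,0,0.1],[0,0,0.1],[0,0,0]]' --gripper '[255,255,255,255]'

```text
t: 12.5
tcp_pos: [0.5424, -0.1371, 0.0103]
eef_rot: [-0.0, 0.689, 0.725, -0.0]
force: [0.1, -0.1, -1.3]
opening: 0.0218
```

Request:
send_rows --dr '[[0,0,0],[0,0,0],[0,0,0],[0,0,0],[0,0,0],[0,0,0],[0,0,0],[0,0,0]]' --slide '[[0,0,0],[0,0,0],[0,0,0],[0,0,0],[0,0,0],[0,0,0],[0,0,0],[0,0,0]]' --gripper '[180,150,130,120,120,120,120,120]'

```text
t: 13.3
tcp_pos: [0.5426, -0.1369, 0.0105]
eef_rot: [-0.0, 0.689, 0.725, 0.0]
force: [-1.0, 0.3, -1.0]
opening: 0.0497
```

Released, with the fingers 50 mm apart. Now straight up, then back to clear the view.

Request:
send_rows --dr '[[0,0,0],[0,0,0],[0,0,0],[0,0,0],[0,0,0],[0,0,0],[0,0,0],[0,0,0],[0,0,0],[0,0,0],[0,0,0],[0,0,0],[0,0,0],[0,0,0],[0,0,0]]' --slide '[[0,0,-1],[0,0,-2],[0,0,-3],[0,0,-3],[0,0,-4],[0,0,-4],[0,0,-4],[0,0,-3],[3,0,0],[4,0,0],[4,0,0],[4,0,0],[4,0,0],[3,0,0],[0,0,0]]' --gripper '[120,120,120,120,120,120,120,120,120,120,120,120,120,120,120]'

```text
t: 14.8
tcp_pos: [0.5305, 0.0874, 0.2515]
eef_rot: [-0.0, 0.687, 0.727, 0.001]
force: [-0.2, 0.2, -0.0]
opening: 0.05
```

Run:
```python
from h import *
print(env.sense()["t"],wpose()[0])
for n in("top","side"): cv2.imwrite(f"pics/{n}6.png",env.camera(n)[:,:,::-1])
im=cv2.imread("pics/top6.png")
cv2.imwrite("pics/top6c.png",cv2.resize(im[150:290,210:370],None,fx=3.5,fy=3.5,interpolation=cv2.INTER_CUBIC))
```

```text
14.8 [0.53053726 0.08744382 0.25154768]
```

View pics/top6c.png

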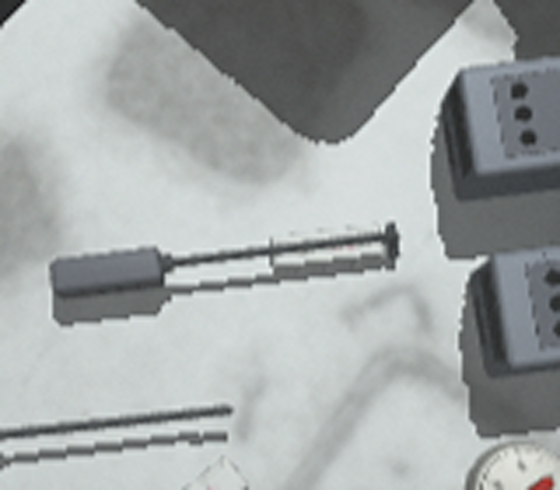

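View pics/side6.png

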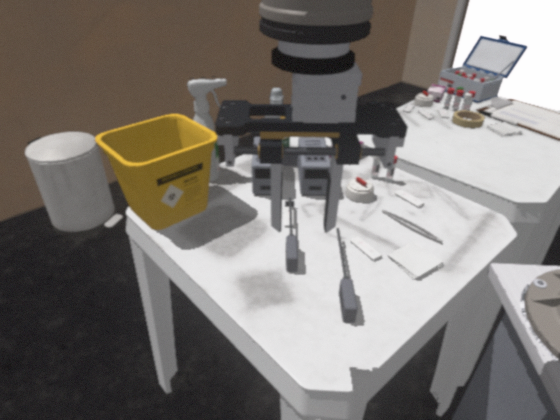

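Run:
```python
from h import *
np.set_printoptions(precision=3,suppress=True)
c=lambda p:(210+(p[0]+.5)/3.5-.5,150+(p[1]+.5)/3.5-.5)
a=plane("top",c((271,255)),.008);b=plane("top",c((385,247)),.008);print("cassette ends",a,b,"mid",(a+b)/2,"out of mouth",((a+b)/2)[1]+.372)
print("handle",plane("top",c((108,270)),.038),plane("top",c((50,262)),.038),plane("top",c((158,248)),.038))
print(proj("side",[[.433+.011,-.025,.038]]))
d0=cv2.imread("pics/side0.png");d6=cv2.imread("pics/side6.png")
print("straight-rod area diff",cv2.absdiff(d0,d6)[270:320,330:365].mean())
env.job_done()
```

```text
cassette ends [ 0.549 -0.243  0.008] [ 0.548 -0.318  0.008] mid [ 0.548 -0.281  0.008] out of mouth 0.09139809162880685
handle [ 0.542 -0.14   0.038] [ 0.55  -0.104  0.038] [ 0.553 -0.172  0.038]
[[348.774 291.233]]
straight-rod area diff 7.787428571428571
the job is handed in; nothing more can be done
```

The cassette is out of the gap and lying on the open table. The bent rod is set down and let go, and I handed the job in at about 15 s.

I gripped the bent rod by its handle, lifted it clear of the bin and turned it in line with the gap. I then passed the foot in over the cassette, lowered it behind the cassette's far end and drew the cassette straight out. Finally I eased the foot back 3 mm, set the handle down, opened the fingers and backed the arm off.

**Last checks:**
- **Cassette:** its middle is about 91 mm out from the mouth, and its near end about 54 mm clear. Both views show it lying flat, close to the gap's middle line.
- **Bent rod:** it stands on its handle at about (0.542, -0.14).
- **Gripper:** it was open and well clear of everything at (0.53, 0.09, 0.25).
- **Straight rod:** it looks unmoved by eye. A before-and-after image difference over its area averaged about 8 grey levels, which I took as noise and changed shadows; I did not measure its position again.

**What I could not check directly:**
- The arm hid the gap while the foot went down behind the cassette. I went by the computed position there, and the later pictures confirmed the cassette was moving with the foot.
- I measured the foot about 3 mm further along the rod than the nominal geometry gives, which stayed within the margin I had left.

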